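# Set out the lens bench for the next job

### The arm

A 7-joint arm with a two-finger parallel gripper is mounted at the origin on the work surface. World frame = base frame: x ahead of the robot, y to its left, z up, the work surface at z = 0. Lengths are in m, angles in rad, forces in N, time in s.
With the tool pointing down it reaches from about 0.4 to 0.85 m from the base axis. Payload 6.9 kg.
Tool frame: the origin (TCP) lies on the centre line of the jaws, within the pads' length; the fingertips stand 19 mm ahead of it and the grasp point (between the pads) is the TCP; z points along the fingers, y is the line along which they close (so a half turn about z gives the same grasp; the last joint's range is limited). The gripper opens to 85 mm and grips with 20 to 120 N. Pads are 22 mm wide; open, the fingers measure 114 mm over their backs; the gripper's body (76 mm by 85 mm) begins 54 mm behind the grasp point. The pads swing forward as they close: fully open they stand 13 mm farther back than shut.
Start: joints at [1.393, 0.507, -0.238, 1.5, 0.126, 1.149, -0.155], TCP at [0.175, -0.6, 0.25] pointing down, gripper open.
Joint ranges: [-3.08, 3.08], [-0.24, 2.05], [-1.43, 1.35], [0, 2.5], [-1.52, 4.66], [0.17, 1.96], [-2.89, 2.89]. Speed limits (rad/s): [2.39, 2.39, 3.14, 3.14, 3.14, 3.14, 3.14].

### API

Orientations are given as [roll, pitch, yaw] about the fixed x, y, z axes, in that order (R = Rz(yaw) Ry(pitch) Rx(roll)).
In Python, from rig import * gives the robot as it stands.
- The arm moves only by the tool move_arm, never from a script. Its argument "commands" is a list of rows, each an object with "hand": the closure, from 0 (fully open) to 1 (shut); "travel": the shift along the tool's x, y, z in cm, a list of three; "angular": the turn, a rotation vector about the tool's x, y, z in degrees, a list of three. In form: [{"hand": hand, "travel": [tx, ty, tz], "angular": [wx, wy, wz]}, ...]. A call has 1 to 8 rows; each row shifts and turns the commanded pose from where the row before left it, along the tool's axes as they then stand; what a row does not reach is not made up. A row lasts 1/8 s, in which the tool goes at most 62.5 mm and 10.7 degrees, less where a joint would pass 70% of its speed; a pose out of reach is approached as far as the arm can. A call is refused whole if a number of a shift passes 6.25 or a number of a turn 10.7, either way. A call with a gripper value outside its range is refused whole. The fingers move at their own pace and stop on an object; the grip force is fixed at half the most. Time passes only in rows, so rows that do not move let the fingers close. It gives the time, the measured TCP pose, the force, the opening and the grip force at its end, in the units of the state.
- state(): the state, without advancing time (a new reading comes with each control period).
- get_image(name): name is "side" or "top"; returns (picture, depth): 420x560x3 uint8, blue, green, red; 420x560 float32, m along the optical axis (not along the pixel's ray), 0 where there is no reading.
- calibration(name): a dict with "fx", "fy", "cx", "cy" (pixels), "R" (3x3) and "t" (3): a world point X has camera coordinates R X + t. Camera axes: x right, y down, z forward; pixel columns grow to the right and rows downward; lengths in m; the calibration is good to about 2 mm. A picture is of the moment at which its call begins. calibration takes no time and is no camera call.
- hand_in(): hands the job in; it is judged then, once.
Trained networks look in the newest picture that a camera, given by its name, has taken for a name from the list of things; names that differ only in an ending like _2 or _b are one class to them, and where a whole thing is asked for, a point or a joint stands for the part that bears it (a point fixed in the world has none). Each returns a list of dicts, best first, with "confidence" (0 to 1); they miss things now and then, are a little off and sometimes report something else, mostly with a low value. They report only what shows in the picture. A call takes as long as a camera call. They do not tell look-alikes from the thing itself.
- spot_in(query, camera): "bbox" ([left, top, width, height] as shares, 0 to 1, of the picture: columns of its width, rows of its height, round what is visible of it).
- trace(query, camera): "mask" (420x560 bool, what is visible of it) and "bbox" ([left, top, width, height] as shares, 0 to 1, of the picture: columns of its width, rows of its height, round what is visible of it).
The state is a dict: "t": time; "joint_pos": joint angles; "dq": joint speeds; "effort": joint torques, N m; "tcp_pos": TCP position; "tool_rot": TCP orientation; "force": force on the tool from outside, world axes, zero at the start; "torque": the same for the moment, N m; "grip_width": finger opening in m; "grasp_force": force on a finger pad.
Only numpy, scipy, OpenCV 4.12 (cv2) and the standard library are available. Lean on these libraries where they do the work, as an engineer would, in place of code of your own. Each camera call takes 0.05 s, during which the arm holds its last target. There are 200 camera calls.

### The job

Set out the bench: lay the yellow filter disk flat and centred on top of the walnut block in the clamp, and stand the loupe upright, centred on the disk. On the cork runner make a row of three, each upright and centred in its own ring: the wide domed tool in the middle, the copper cup beside it on the end nearer the clamp, and the small domed tool on the other end. Let go of everything, and leave the brass spacer ring and the white jar where they are.

Things in the scene. Friction and masses are not known exactly. Their poses are not given: they have to be found in the camera images.
- disk_center (a point): Centre (half-way up) of the loose yellow glass filter disk, diameter 50 mm, 12 mm thick, lying flat on the bench; z axis upward along its axis. Starts at one of seven places in an arc on the far part of the bench.
- loupe_center (a point): Centre (half-way up) of the loose chrome loupe, a plain upright cylinder, diameter 36 mm, 40 mm high, with dark bands and a lens in its top; lens end up, z upward. Starts at one of the seven places.
- cup_center (a point): Centre (half-way up) of the loose copper lapping cup, round with straight sides, outer diameter 54 mm, 42 mm high, wall 4 mm, open mouth up; z upward. Starts at one of the seven places.
- wide_dome_center (a point): Centre (half-way up) of the wide domed tool, loose dark iron: an upright cylinder of diameter 56 mm and 24 mm high with a shallow dome on it, 34 mm high in all; z upward, dome up. Starts at one of the seven places.
- small_dome_center (a point): Centre (half-way up) of the small domed tool, loose dark iron of the same form: diameter 36 mm, cylinder 24 mm high, 32 mm high in all; z upward, dome up. Starts at one of the seven places.
- block_top (a point): Centre of the flat round top (diameter 44 mm, 85 mm above the bench) of the walnut lens block gripped in the fixed dark iron bench clamp. The clamp has a 90 x 80 mm base, its jaws end 27 mm below the block's top, and its screw points along -x of this frame; z is up. The clamp stands either left or right of the runner; a fixed wooden rack with three vials, 72 mm high, stands on the runner's other side.
- runner: Fixed cork runner, 270 mm long (its y axis), 84 mm wide (its x axis), 6 mm thick, with three dark ring marks of diameter 66 mm in a row along its middle line: centred at y = -85, 0 and +85 mm of its own frame. Origin: centre of its underside; z up, top at z = 6 mm.
- spacer: Brass spacer ring, loose, diameter 48 mm, 14 mm high: not to be moved. Origin: centre of its underside. Stands at one of the seven places.
- jar_center (a point): Centre of the loose white jar with a black lid, diameter 47 mm, 50 mm high: not to be moved. Stands at one of the seven places.
Things that resemble listed ones, but are neither listed nor needed, are in the scene too. Of the things like the part that bears cup_center, leave any that is green; of the rest the smaller one is meant.

How it is judged:
By the outcome, as a careful person would: the job done as asked, in the order asked, and still so for the second after the job is handed in, with the robot touching nothing.
It also fails if it takes over 112 s, if anything falls off the work surface, if the arm or the gripper's body presses on something with over 40 N, if the wrist force passes 120 N, or if a joint passes its speed limit or range.

## Working session

There is one attempt and no reset: what is moved stays moved. The work goes in short steps, Python scripts to look and compute and a tool call to move; the robot and the scene stay as the last step left them, time stands still between calls to the robot, and variables do not carry over. Pictures are saved under pics/ and viewed, at most 14 in all, crops included, and the job is handed in when it is done.

Besides the shell and the picture viewer there is one more tool, called after "Request:" by a JSON object that holds its "api" and its "payload", one argument or row to a line. move_arm: Moves the arm, as the interface text tells. Its arguments: {"type":"object","properties":{"commands":{"type":"array"}},"required":["commands"]}

```bash
ls; mkdir -p pics; python3 - <<'E'
from rig import *
import cv2,json
for n in("top","side"):
    im,d=get_image(n); cv2.imwrite(f"pics/{n}0.png",im)
    c=calibration(n); print(n,c)
s=state(); print(s)
E
```

```text
pics
top {'fx': 470.05513121388697, 'fy': 470.05513121388697, 'cx': 282.5831230150748, 'cy': 206.4350062239375, 'R': array([[ 3.65647221e-04, -9.99918560e-01,  1.27569273e-02],
       [-9.82064548e-01, -2.76431086e-03, -1.88524754e-01],
       [ 1.88544664e-01, -1.24591924e-02, -9.81985579e-01]]), 't': array([-0.01666237,  0.61172244,  1.09648044])}
side {'fx': 408.18382181519274, 'fy': 408.18382181519274, 'cx': 280.7023016688143, 'cy': 212.08642419076108, 'R': array([[-0.72776079, -0.68571068,  0.01284898],
       [-0.41342682,  0.42367727, -0.80596267],
       [ 0.54721339, -0.59186014, -0.59182689]]), 't': array([0.43364052, 0.31842051, 0.57752224])}
{'t': 0.1, 'joint_pos': array([ 1.39252852,  0.50827831, -0.23755552,  1.50102983,  0.12568083,
        1.14888502, -0.1547984 ]), 'dq': array([-0.000714  , -0.00136412, -0.00022881, -0.00412656, -0.00033463,
        0.00023343,  0.00042226]), 'effort': array([-4.81945157e-03, -6.21834970e+01, -2.19440371e+00, -2.50202805e+01,
        1.25462929e-02,  7.83219963e-03, -1.03456778e-04]), 'tcp_pos': array([ 0.17481737, -0.59962162,  0.2495032 ]), 'tool_rot': array([-3.13997910e+00, -4.98885803e-06,  2.83793907e-01]), 'force': array([ 0.37476231,  0.02657973, -0.40708072]), 'torque': array([-0.04575116, -0.03087401, -0.04558626]), 'grasp_force': 0.0, 'grip_width': 0.08551714828401893}
```

View pics/top0.png

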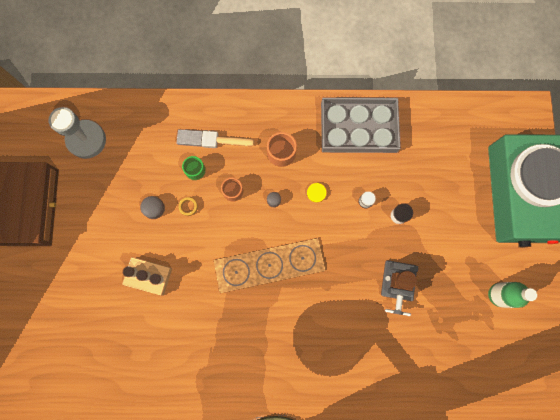

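View pics/side0.png

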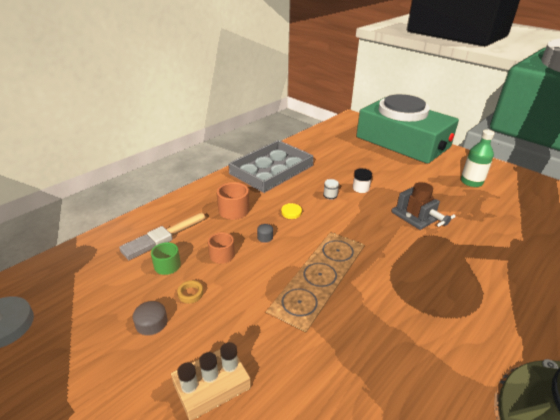

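Top view: disk (317,192), loupe (368,199), jar (402,213), small dome (274,199), the smaller copper cup (232,187), wide dome (152,207), spacer (187,207), runner (270,265), clamp and block (402,282). The larger copper pot at (281,149) and the green cup at (193,167) are decoys.

```bash
cat >h.py <<'E'
from rig import *
import numpy as np, cv2
from scipy.optimize import least_squares
def cloud(n,d,mask):
    c=calibration(n); v,u=np.nonzero(mask&(d>0)); z=d[v,u]
    P=np.stack([(u-c['cx'])/c['fx']*z,(v-c['cy'])/c['fy']*z,z],1)
    return (P-c['t'])@c['R']
def px(n,X):
    c=calibration(n); p=c['R']@np.array(X)+c['t']; return c['fx']*p[0]/p[2]+c['cx'],c['fy']*p[1]/p[2]+c['cy']
def ray(n,u,v,z):
    c=calibration(n); w=c['R'].T@np.array([(u-c['cx'])/c['fx'],(v-c['cy'])/c['fy'],1]); o=-c['R'].T@c['t']
    return o+w*(z-o[2])/w[2]
def outline(n,xy,z0,z1,r):
    a=np.linspace(0,2*np.pi,60); 
    pts=np.array([px(n,(xy[0]+r*np.cos(t),xy[1]+r*np.sin(t),z)) for z in(z0,z1) for t in a],np.float32)
    return cv2.convexHull(pts)
def fitcyl(n,mask,z0,z1,r,g):
    # position whose projected silhouette has the mask's moments
    m=cv2.moments(mask.astype(np.uint8),True); c=np.array([m['m10'],m['m01']])/m['m00']
    def f(q):
        M=cv2.moments(outline(n,q,z0,z1,r)); return [M['m10']/M['m00']-c[0],M['m01']/M['m00']-c[1]]
    q=least_squares(f,g,diff_step=1e-3).x
    return q, m['m00']/cv2.contourArea(outline(n,q,z0,z1,r))
E
cat > find.py <<'E'
from h import *
T={'disk_center':(.012,.025,(317,192)),'loupe_center':(.04,.018,(368,199)),'cup_center':(.042,.027,(232,187)),
'wide_dome_center':(.034,.028,(152,207)),'small_dome_center':(.032,.018,(274,199)),'spacer':(.014,.024,(187,207)),'jar_center':(.05,.0235,(402,213))}
D={n:get_image(n)[1] for n in('top','side')}
for k,(h,r,p) in T.items():
    g=ray('top',*p,h/2)
    for n in('top','side'):
        e=np.array(px(n,(g[0],g[1],h/2)))
        for o in trace(k,n):
            m=np.array(o['mask'])
            if m.sum()<20: continue
            v,u=np.nonzero(m)
            if np.hypot(u.mean()-e[0],v.mean()-e[1])>14: continue
            q,ar=fitcyl(n,m,0,h,r,g[:2]); C=cloud(n,D[n],m)
            print(k,n,round(o['confidence'],2),'fit',q.round(4),'area',round(ar,2),'zmax',np.percentile(C[:,2],95).round(3)); break
for k in('block_top','runner'):
    for n in('top','side'):
        for o in trace(k,n)[:2]:
            m=np.array(o['mask']).astype(np.uint8); C=cloud(n,D[n],m>0)
            print(k,n,round(o['confidence'],2),np.round(o['bbox'],3),'zmax',np.percentile(C[:,2],98).round(3),'n',m.sum())
            if k=='block_top':
                t=C[C[:,2]>.079]; print(len(t), t.mean(0).round(4) if len(t) else '')
                if len(t): print((t[:,:2].min(0)+t[:,:2].max(0))/2, np.ptp(t[:,:2],0))
            else:
                g=C[(C[:,2]<.02)]; R=cv2.minAreaRect(g[:,:2].astype(np.float32)); print(R, g[:,2].mean())
E
python3 find.py
```

```text
disk_center top 0.55 fit [ 0.6593 -0.1031] area 0.92 zmax 0.016
disk_center side 0.53 fit [ 0.6598 -0.1022] area 0.84 zmax 0.013
loupe_center top 0.76 fit [ 0.6365 -0.2299] area 1.0 zmax 0.044
loupe_center side 0.61 fit [ 0.6368 -0.2291] area 0.95 zmax 0.041
cup_center top 0.66 fit [0.664  0.1145] area 0.93 zmax 0.044
cup_center side 0.57 fit [0.6621 0.1125] area 0.94 zmax 0.041
wide_dome_center top 0.71 fit [0.6164 0.3143] area 0.93 zmax 0.036
wide_dome_center side 0.63 fit [0.6135 0.3168] area 0.88 zmax 0.034
small_dome_center top 0.49 fit [0.6379 0.0074] area 0.99 zmax 0.033
small_dome_center side 0.51 fit [0.6352 0.0099] area 0.81 zmax 0.031
spacer top 0.74 fit [0.6226 0.2264] area 0.58 zmax 0.018
spacer side 0.69 fit [0.6216 0.2253] area 0.74 zmax 0.015
jar_center top 0.78 fit [ 0.6022 -0.3158] area 0.9 zmax 0.054
jar_center side 0.65 fit [ 0.6013 -0.3169] area 0.87 zmax 0.05
block_top top 0.64 [0.681 0.613 0.066 0.146] zmax 0.088 n 1373
285 [ 0.4322 -0.3057  0.0852]
[ 0.43252491 -0.30624732] [0.04177143 0.04387063]
block_top top 0.23 [0.39  0.427 0.044 0.048] zmax 0.045 n 388
0 
block_top side 0.75 [0.702 0.429 0.101 0.118] zmax 0.085 n 1589
181 [ 0.4317 -0.3021  0.0838]
[ 0.43176951 -0.30542381] [0.04236841 0.0441907 ]
runner top 0.75 [0.385 0.574 0.199 0.125] zmax 0.011 n 3526
((0.47171732783317566, 0.01775604486465454), (0.08491912484169006, 0.26924851536750793), 11.923276901245117) 0.0065927179748227855
runner side 0.85 [0.476 0.554 0.174 0.241] zmax 0.008 n 4321
((0.47510743141174316, 0.013408556580543518), (0.08936712145805359, 0.2822944223880768), 12.307480812072754) 0.005637491089603943
```

Request:
{"api": "move_arm", "payload": {
  "commands": [
    {"hand": 0, "travel": [0, 0, -1], "angular": [0, 0, -10.7]},
    {"hand": 0, "travel": [0, 0, -1], "angular": [0, 0, -10.7]},
    {"hand": 0, "travel": [0, 0, -1], "angular": [0, 0, -10.7]},
    {"hand": 0, "travel": [0, 0, -1], "angular": [0, 0, -10.7]},
    {"hand": 0, "travel": [0, 0, -1], "angular": [0, 0, -10.7]},
    {"hand": 0, "travel": [0, 0, 0], "angular": [0, 0, -10.7]},
    {"hand": 0, "travel": [0, 0, 0], "angular": [0, 0, -10.7]},
    {"hand": 0, "travel": [0, 0, 0], "angular": [0, 0, -10.7]}
  ]
}}

```text
t: 2.1
tcp_pos: [0.1749, -0.6, 0.3003]
tool_rot: [-3.141, 0.0, 1.784]
force: [-0.3, 0.2, 0.4]
grip_width: 0.0855
grasp_force: 0.0
```

```bash
cat >go.py <<'E'
from h import *; import sys
from scipy.spatial.transform import Rotation as Ro
s=state(); R=Ro.from_euler('xyz',s['tool_rot'])
print('t',s['t'],'pos',s['tcp_pos'].round(4),'rpy',np.degrees(s['tool_rot']).round(1),'w',round(s['grip_width'],4),'F',s['force'].round(1),'g',s['grasp_force'],'q',s['joint_pos'].round(2))
p=s['tcp_pos']
for a in sys.argv[1:]:
    x=np.array(eval('['+a+']')); print(a,'->',(R.inv().apply(x-p)*100).round(2)); p=x
T=Ro.from_euler('xyz',[np.pi,0,np.radians(102)]); print('rotfix deg',np.degrees((R.inv()*T).as_rotvec()).round(1))
E
python3 go.py .6595,-.1027,.26 .6595,-.1027,.022; python3 - <<'E'
from h import *
D=get_image('top')[1]
for o in trace('cup_center','top'):
    m=np.array(o['mask']); C=cloud('top',D,m); print(round(o['confidence'],2),C.mean(0).round(3),C.max(0).round(3),C.min(0).round(3))
E
```

```text
t 2.1 pos [ 0.1749 -0.6     0.3003] rpy [-180.     0.   102.2] w 0.0855 F [-0.3  0.2  0.4] g 0.0 q [ 1.61  0.52 -0.62  1.41  0.3   1.31  1.19]
.6595,-.1027,.26 -> [38.36 57.88  4.02]
.6595,-.1027,.022 -> [ 0.   0.  23.8]
rotfix deg [-0.   0.   0.2]
0.81 [ 0.768 -0.013  0.028] [0.816 0.025 0.063] [ 0.728 -0.05  -0.002]
0.8 [0.665 0.115 0.018] [0.701 0.147 0.047] [ 0.636  0.086 -0.006]
0.61 [0.72  0.213 0.021] [0.746 0.238 0.048] [ 0.692  0.186 -0.002]
```

Request:
{"api": "move_arm", "payload": {
  "commands": [
    {"hand": 0, "travel": [3.2, 4.8, 0], "angular": [0, 0, 0]},
    {"hand": 0, "travel": [3.2, 4.8, 0], "angular": [0, 0, 0]},
    {"hand": 0, "travel": [3.2, 4.8, 0], "angular": [0, 0, 0]},
    {"hand": 0, "travel": [3.2, 4.8, 0], "angular": [0, 0, 0]},
    {"hand": 0, "travel": [3.2, 4.8, 0], "angular": [0, 0, 0]},
    {"hand": 0, "travel": [3.2, 4.8, 0], "angular": [0, 0, 0]},
    {"hand": 0, "travel": [3.2, 4.8, 0], "angular": [0, 0, 0]},
    {"hand": 0, "travel": [3.2, 4.8, 0], "angular": [0, 0, 0]}
  ]
}}

```text
t: 3.2
tcp_pos: [0.4993, -0.2693, 0.3005]
tool_rot: [3.141, 0.001, 1.772]
force: [0.4, -0.4, -0.4]
grip_width: 0.0855
grasp_force: 0.0
```

Request:
{"api": "move_arm", "payload": {
  "commands": [
    {"hand": 0, "travel": [3.2, 4.8, 1], "angular": [0, 0, 0]},
    {"hand": 0, "travel": [3.2, 4.8, 1], "angular": [0, 0, 0]},
    {"hand": 0, "travel": [3.2, 4.8, 2], "angular": [0, 0, 0]},
    {"hand": 0, "travel": [3.2, 4.8, 2], "angular": [0, 0, 0]},
    {"hand": 0, "travel": [0, 0, 5], "angular": [0, 0, 0]},
    {"hand": 0, "travel": [0, 0, 5], "angular": [0, 0, 0]},
    {"hand": 0, "travel": [0, 0, 2], "angular": [0, 0, 0]},
    {"hand": 0, "travel": [0, 0, 0], "angular": [0, 0, 0]}
  ]
}}

```text
t: 4.2
tcp_pos: [0.6587, -0.1059, 0.1184]
tool_rot: [-3.138, -0.001, 1.774]
force: [-0.2, 0.7, 0.8]
grip_width: 0.0854
grasp_force: 0.0
```

```bash
python3 go.py .6595,-.1027,.022
```

```text
t 4.2 pos [ 0.6587 -0.1059  0.1184] rpy [-1.798e+02 -1.000e-01  1.017e+02] w 0.0854 F [-0.2  0.7  0.8] g 0.0 q [ 0.46  0.75 -0.61  1.54  0.48  1.01 -0.08]
.6595,-.1027,.022 -> [0.29 0.17 9.64]
rotfix deg [-0.2 -0.1 -0.3]
```

Request:
{"api": "move_arm", "payload": {
  "commands": [
    {"hand": 0, "travel": [0.3, 0.2, 4.5], "angular": [0, 0, 0]},
    {"hand": 0, "travel": [0, 0, 3.8], "angular": [0, 0, 0]},
    {"hand": 0, "travel": [0, 0, 1.5], "angular": [0, 0, 0]},
    {"hand": 0, "travel": [0, 0, 0], "angular": [0, 0, 0]},
    {"hand": 1, "travel": [0, 0, 0], "angular": [0, 0, 0]},
    {"hand": 1, "travel": [0, 0, 0], "angular": [0, 0, 0]},
    {"hand": 1, "travel": [0, 0, 0], "angular": [0, 0, 0]},
    {"hand": 1, "travel": [0, 0, 0], "angular": [0, 0, 0]}
  ]
}}

```text
t: 5.2
tcp_pos: [0.6621, -0.1025, 0.0246]
tool_rot: [3.139, 0.001, 1.777]
force: [-1.8, 0.2, 9.9]
grip_width: 0.0461
grasp_force: 59.9
```

```bash
python3 go.py
```

```text
t 5.2 pos [ 0.6621 -0.1025  0.0246] rpy [1.799e+02 1.000e-01 1.018e+02] w 0.0461 F [-1.8  0.2  9.9] g 59.920045137405396 q [ 0.42  0.85 -0.55  1.61  0.56  0.84 -0.15]
rotfix deg [ 0.1  0.1 -0.2]
```

```bash
python3 - <<'E'
from h import *
a=get_image('side')[0];b=get_image('top')[0]
u,v=map(int,px('side',(.66,-.103,.02))); A=cv2.resize(a[v-50:v+50,u-65:u+65],(390,300),interpolation=2)
u,v=map(int,px('top',(.66,-.103,.02))); B=cv2.resize(b[v-50:v+50,u-65:u+65],(390,300),interpolation=2)
cv2.imwrite('pics/g1.png',np.hstack([A,B]))
E
```

```text
(no output)
```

View pics/g1.png

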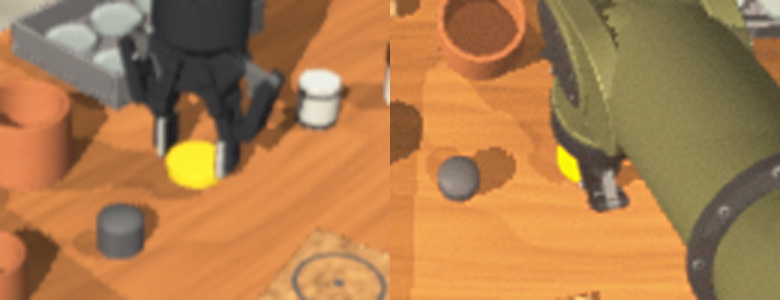

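Request:
{"api": "move_arm", "payload": {
  "commands": [
    {"hand": 1, "travel": [0, 0, -1], "angular": [0, 0, 0]},
    {"hand": 1, "travel": [0, 0, -2], "angular": [0, 0, 0]},
    {"hand": 1, "travel": [0, 0, -3], "angular": [0, 0, 0]},
    {"hand": 1, "travel": [0, 0, -3], "angular": [0, 0, 0]}
  ]
}}

```text
t: 5.8
tcp_pos: [0.6612, -0.1023, 0.1145]
tool_rot: [3.141, -0.0, 1.778]
force: [0.4, 0.0, 0.2]
grip_width: 0.0465
grasp_force: 61.5
```

```bash
python3 go.py; python3 - <<'E'
from h import *
ims={n:get_image(n) for n in('top','side')}
P=state()['tcp_pos']
out=[]
for n in ims:
    u,v=map(int,px(n,P)); out.append(cv2.resize(ims[n][0][v-40:v+50,u-60:u+60],(400,300),interpolation=2))
    for o in trace('disk_center',n):
        m=np.array(o['mask']); C=cloud(n,ims[n][1],m); print(n,round(o['confidence'],2),m.sum(),np.median(C,0).round(4),C.max(0).round(3),C.min(0).round(3))
cv2.imwrite('pics/g2.png',np.hstack(out))
E
```

```text
t 5.8 pos [ 0.6612 -0.1023  0.1145] rpy [180.   -0.  101.9] w 0.0465 F [0.4 0.  0.2] g 61.48090124130249 q [ 0.45  0.75 -0.61  1.54  0.48  1.   -0.08]
rotfix deg [ 0.  -0.  -0.1]
side 0.68 245 [ 0.6621 -0.0933  0.1053] [ 0.772 -0.076  0.108] [ 0.637 -0.234 -0.   ]
```

View pics/g2.png

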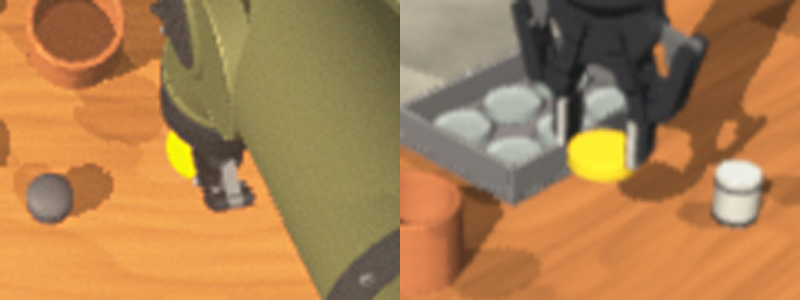

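Disk is held level. Moving it to the block.

```bash
python3 go.py .4322,-.3058,.15 .4322,-.3058,.110
```

```text
t 6.0 pos [ 0.6615 -0.1025  0.1138] rpy [179.9   0.  101.8] w 0.0462 F [-0.6 -0.4 -1.3] g 61.500617265701294 q [ 0.45  0.75 -0.61  1.54  0.48  1.   -0.09]
.4322,-.3058,.15 -> [-15.19 -26.61  -3.66]
.4322,-.3058,.110 -> [ 0.   -0.01  4.  ]
rotfix deg [ 0.1  0.  -0.2]
```

Request:
{"api": "move_arm", "payload": {
  "commands": [
    {"hand": 1, "travel": [-1, -2, -2], "angular": [0, 0, 0]},
    {"hand": 1, "travel": [-2.2, -4, -1.7], "angular": [0, 0, 0]},
    {"hand": 1, "travel": [-2.4, -4.1, 0], "angular": [0, 0, 0]},
    {"hand": 1, "travel": [-2.4, -4.1, 0], "angular": [0, 0, 0]},
    {"hand": 1, "travel": [-2.4, -4.1, 0], "angular": [0, 0, 0]},
    {"hand": 1, "travel": [-2.4, -4.1, 0], "angular": [0, 0, 0]},
    {"hand": 1, "travel": [-2.4, -4.2, 0], "angular": [0, 0, 0]},
    {"hand": 1, "travel": [0, 0, 0], "angular": [0, 0, 0]}
  ]
}}

```text
t: 7.0
tcp_pos: [0.4277, -0.3092, 0.1481]
tool_rot: [-3.137, -0.001, 1.771]
force: [0.6, 0.7, -0.0]
grip_width: 0.0461
grasp_force: 61.7
```

```bash
python3 go.py .4322,-.3058,.110;  python3 - <<'E'
from h import *
ims={n:get_image(n) for n in('top','side')}
P=state()['tcp_pos']
for n in ims:
    for o in trace('disk_center',n):
        m=np.array(o['mask']); C=cloud(n,ims[n][1],m); print(n,round(o['confidence'],2),m.sum(),np.median(C,0).round(4),(C.max(0)-P).round(3),(C.min(0)-P).round(3),fitcyl(n,m,P[2]-.025,P[2]-.013,.025,P[:2]))
E
```

```text
t 7.0 pos [ 0.4277 -0.3092  0.1481] rpy [-179.7   -0.   101.5] w 0.0461 F [ 0.6  0.7 -0. ] g 61.65569543838501 q [ 1.03  0.53 -0.68  1.89  0.43  0.87  0.33]
.4322,-.3058,.110 -> [0.24 0.53 3.81]
rotfix deg [-0.3 -0.  -0.5]
top 0.63 197 [ 0.4241 -0.2972  0.1354] [ 0.015  0.022 -0.006] [-0.027 -0.005 -0.024] (array([ 0.42474305, -0.2981735 ]), 0.4598816915982457)
side 0.76 307 [ 0.4294 -0.3003  0.1346] [ 0.119  0.026 -0.01 ] [-0.028 -0.278 -0.152] (array([ 0.42963626, -0.30704217]), 0.9977373185625196)Traceback (most recent call last):
  File "<stdin>", line 6, in <module>
  File "h.py", line 22, in fitcyl
    q=least_squares(f,g,diff_step=1e-3).x
      ~~~~~~~~~~~~~^^^^^^^^^^^^^^^^^^^^
    return func(*args, **kwargs)
    result = trf(vector_fun.fun, vector_fun.jac, x0, f0, J0, lb, ub, ftol, xtol,
                 gtol, max_nfev, x_scale, loss_function, tr_solver,
                 tr_options.copy(), verbose, callback=callback_wrapped)
    return trf_no_bounds(
        fun, jac, x0, f0, J0, ftol, xtol, gtol, max_nfev, x_scale,
        loss_function, tr_solver, tr_options, verbose, call
[... 923 characters left out ...]
un(x))
                         ~~~~~~~~^^^
    return self.f(x, *self.args, **self.kwargs)
           ~~~~~~^^^^^^^^^^^^^^^^^^^^^^^^^^^^^^
  File "h.py", line 21, in f
    M=cv2.moments(outline(n,q,z0,z1,r)); return [M['m10']/M['m00']-c[0],M['m01']/M['m00']-c[1]]
                  ~~~~~~~^^^^^^^^^^^^^
  File "h.py", line 15, in outline
    pts=np.array([px(n,(xy[0]+r*np.cos(t),xy[1]+r*np.sin(t),z)) for z in(z0,z1) for t in a],np.float32)
                  ~~^^^^^^^^^^^^^^^^^^^^^^^^^^^^^^^^^^^^^^^^^^^
  File "h.py", line 9, in px
    c=calibration(n); p=c['R']@np.array(X)+c['t']; return c['fx']*p[0]/p[2]+c['cx'],c['fy']*p[1]/p[2]+c['cy']
ValueError: time passes only in moves, steps and waits
```

Request:
{"api": "move_arm", "payload": {
  "commands": [
    {"hand": 1, "travel": [0.1, 0.4, 1.2], "angular": [0, 0, 0]},
    {"hand": 1, "travel": [0, 0, 1.3], "angular": [0, 0, 0]},
    {"hand": 1, "travel": [0, 0, 0], "angular": [0, 0, 0]}
  ]
}}

```text
t: 7.58
tcp_pos: [0.4352, -0.3032, 0.1227]
tool_rot: [-3.14, -0.002, 1.779]
force: [0.2, 0.3, 0.1]
grip_width: 0.0463
grasp_force: 61.7
```

```bash
sed -i 's/^from scipy.optimize.*/&\n_cal=calibration; import functools\ncalibration=functools.lru_cache(None)(_cal)/' h.py; python3 go.py .4322,-.3058,.110;  python3 - <<'E'
from h import *
P=state()['tcp_pos']
im,d=get_image('side')
o=trace('disk_center','side')[0]
m=np.array(o['mask']); C=cloud('side',d,m); print(m.sum(),np.percentile(C[:,2]-P[2],[50,90]).round(3),fitcyl('side',m,P[2]-.025,P[2]-.013,.025,P[:2]))
print(state()['tcp_pos'])
E
```

```text
t 7.575 pos [ 0.4352 -0.3032  0.1227] rpy [-1.799e+02 -1.000e-01  1.019e+02] w 0.0463 F [0.2 0.3 0.1] g 61.664918661117554 q [ 0.99  0.57 -0.66  1.91  0.47  0.82  0.29]
.4322,-.3058,.110 -> [-0.2  -0.35  1.27]
rotfix deg [-0.1 -0.1 -0.1]
216 [-0.014 -0.012] (array([ 0.43654962, -0.30287948]), 0.7158979807288939)
[ 0.43575062 -0.30371312  0.1238832 ]
```

Request:
{"api": "move_arm", "payload": {
  "commands": [
    {"hand": 1, "travel": [-0.2, -0.4, 0.4], "angular": [0, 0, 0]},
    {"hand": 1, "travel": [0, 0, 0], "angular": [0, 0, 0]},
    {"hand": 1, "travel": [0, 0, 0], "angular": [0, 0, 0]},
    {"hand": 1, "travel": [0, 0, 0], "angular": [0, 0, 0]}
  ]
}}

```text
t: 8.18
tcp_pos: [0.4323, -0.3069, 0.1205]
tool_rot: [3.141, 0.0, 1.778]
force: [0.3, -0.4, -1.1]
grip_width: 0.0462
grasp_force: 61.7
```

```bash
python3 go.py .4322,-.3058,.110;  python3 - <<'E'
from h import *
P=state()['tcp_pos']
im,d=get_image('side')
o=trace('disk_center','side')[0]
m=np.array(o['mask']); C=cloud('side',d,m); print(m.sum(),np.percentile(C[:,2]-P[2],[50,90]).round(3),fitcyl('side',m,P[2]-.025,P[2]-.013,.025,P[:2]))
print(state()['tcp_pos'])
E
```

```text
t 8.175 pos [ 0.4323 -0.3069  0.1205] rpy [180.    0.  101.9] w 0.0462 F [ 0.3 -0.4 -1.1] g 61.666027307510376 q [ 1.    0.57 -0.66  1.92  0.47  0.81  0.3 ]
.4322,-.3058,.110 -> [0.11 0.01 1.05]
rotfix deg [ 0.   0.  -0.1]
270 [-0.014 -0.013] (array([ 0.43278347, -0.30666174]), 0.8957950533900794)
[ 0.43231396 -0.30686307  0.1203964 ]
```

Well aligned. Lowering and letting go.

Request:
{"api": "move_arm", "payload": {
  "commands": [
    {"hand": 1, "travel": [0.1, 0, 0.6], "angular": [0, 0, 0]},
    {"hand": 1, "travel": [0, 0, 0.4], "angular": [0, 0, 0]},
    {"hand": 1, "travel": [0, 0, 0], "angular": [0, 0, 0]},
    {"hand": 1, "travel": [0, 0, 0], "angular": [0, 0, 0]}
  ]
}}

```text
t: 8.78
tcp_pos: [0.432, -0.3058, 0.1101]
tool_rot: [-3.141, -0.0, 1.778]
force: [0.2, -0.2, -0.2]
grip_width: 0.0466
grasp_force: 61.7
```

```bash
python3 go.py
```

```text
t 8.775 pos [ 0.432  -0.3058  0.1101] rpy [-180.    -0.   101.9] w 0.0466 F [ 0.2 -0.2 -0.2] g 61.694862842559814 q [ 0.99  0.58 -0.64  1.93  0.49  0.79  0.28]
rotfix deg [-0.  -0.  -0.1]
```

Request:
{"api": "move_arm", "payload": {
  "commands": [
    {"hand": 1, "travel": [0, 0, 0.1], "angular": [0, 0, 0]},
    {"hand": 1, "travel": [0, 0, 0], "angular": [0, 0, 0]}
  ]
}}

```text
t: 9.02
tcp_pos: [0.4321, -0.3059, 0.1096]
tool_rot: [3.142, 0.0, 1.778]
force: [-1.1, 1.1, 4.0]
grip_width: 0.0459
grasp_force: 62.4
```

Request:
{"api": "move_arm", "payload": {
  "commands": [
    {"hand": 1, "travel": [0, 0, 0.1], "angular": [0, 0, 0]},
    {"hand": 1, "travel": [0, 0, 0], "angular": [0, 0, 0]}
  ]
}}

```text
t: 9.28
tcp_pos: [0.4321, -0.3059, 0.1095]
tool_rot: [3.142, 0.001, 1.778]
force: [-4.2, 1.5, 14.0]
grip_width: 0.0464
grasp_force: 63.7
```

Request:
{"api": "move_arm", "payload": {
  "commands": [
    {"hand": 1, "travel": [0, 0, -0.1], "angular": [0, 0, 0]},
    {"hand": 0.3, "travel": [0, 0, 0], "angular": [0, 0, 0]},
    {"hand": 0, "travel": [0, 0, 0], "angular": [0, 0, 0]},
    {"hand": 0, "travel": [0, 0, 0], "angular": [0, 0, 0]},
    {"hand": 0, "travel": [0, 0, -2], "angular": [0, 0, 0]},
    {"hand": 0, "travel": [0, 0, -4], "angular": [0, 0, 0]},
    {"hand": 0, "travel": [0, 0, -3], "angular": [0, 0, 0]},
    {"hand": 0, "travel": [0, 0, 0], "angular": [0, 0, 0]}
  ]
}}

```text
t: 10.28
tcp_pos: [0.4332, -0.3063, 0.2013]
tool_rot: [3.139, 0.003, 1.778]
force: [-0.1, 0.2, -0.7]
grip_width: 0.0854
grasp_force: 0.0
```

```bash
python3 go.py .6366,-.2295,.12 .6366,-.2295,.028; cat >chk.py <<'E'
from h import *; import sys
# chk name h r z0 x y
k,h,r,z0,x,y=sys.argv[1],*map(float,sys.argv[2:7])
for n in('top','side'):
    im,d=get_image(n); e=px(n,(x,y,z0+h/2))
    for o in trace(k,n):
        m=np.array(o['mask']); v,u=np.nonzero(m)
        if len(v)>20 and np.hypot(u.mean()-e[0],v.mean()-e[1])<25:
            C=cloud(n,d,m); q,a=fitcyl(n,m,z0,z0+h,r,(x,y)); print(k,n,round(o['confidence'],2),q.round(4),'area',round(a,2),'z95',np.percentile(C[:,2],95).round(4)); break
E
python3 chk.py disk_center .012 .025 .085 .432 -.306; python3 chk.py loupe_center .04 .018 0 .6366 -.2295
```

```text
t 10.275 pos [ 0.4332 -0.3063  0.2013] rpy [179.8   0.2 101.8] w 0.0854 F [-0.1  0.2 -0.7] g 0.0 q [ 1.06  0.47 -0.72  1.82  0.37  0.98  0.38]
.6366,-.2295,.12 -> [ 3.37 21.46  8.18]
.6366,-.2295,.028 -> [ 0.03 -0.03  9.2 ]
rotfix deg [ 0.2  0.2 -0.2]
disk_center top 0.87 [ 0.4326 -0.3051] area 0.85 z95 0.1005
disk_center side 0.63 [ 0.4318 -0.3048] area 0.96 z95 0.0977
loupe_center top 0.67 [ 0.6373 -0.2301] area 1.03 z95 0.044
loupe_center side 0.73 [ 0.6373 -0.2305] area 0.97 z95 0.0409
```

Request:
{"api": "move_arm", "payload": {
  "commands": [
    {"hand": 0, "travel": [0.8, 5.4, 1], "angular": [0, 0, 0]},
    {"hand": 0, "travel": [0.8, 5.4, 1], "angular": [0, 0, 0]},
    {"hand": 0, "travel": [0.8, 5.4, 2], "angular": [0, 0, 0]},
    {"hand": 0, "travel": [0.8, 5.3, 3], "angular": [0, 0, 0]},
    {"hand": 0, "travel": [0, 0, 3], "angular": [0, 0, 0]},
    {"hand": 0, "travel": [0, 0, 0], "angular": [0, 0, 0]}
  ]
}}

```text
t: 11.42
tcp_pos: [0.6343, -0.2296, 0.096]
tool_rot: [-3.136, -0.003, 1.779]
force: [-0.1, -0.5, -0.6]
grip_width: 0.0857
grasp_force: 0.0
```

```bash
python3 go.py .637,-.2301,.034
```

```text
t 11.425 pos [ 0.6343 -0.2296  0.096 ] rpy [-179.7   -0.2  101.9] w 0.0857 F [-0.1 -0.5 -0.6] g 0.0 q [ 0.65  0.78 -0.62  1.53  0.51  1.    0.09]
.637,-.2301,.034 -> [-0.12  0.29  6.2 ]
rotfix deg [-0.3 -0.2 -0.1]
```

Request:
{"api": "move_arm", "payload": {
  "commands": [
    {"hand": 0, "travel": [-0.1, 0.3, 3.2], "angular": [0, 0, 0]},
    {"hand": 0, "travel": [0, 0, 3.0], "angular": [0, 0, 0]},
    {"hand": 0, "travel": [0, 0, 0], "angular": [0, 0, 0]},
    {"hand": 1, "travel": [0, 0, 0], "angular": [0, 0, 0]},
    {"hand": 1, "travel": [0, 0, 0], "angular": [0, 0, 0]},
    {"hand": 1, "travel": [0, 0, 0], "angular": [0, 0, 0]},
    {"hand": 1, "travel": [0, 0, 0], "angular": [0, 0, 0]},
    {"hand": 1, "travel": [0, 0, 0], "angular": [0, 0, 0]}
  ]
}}

```text
t: 12.42
tcp_pos: [0.6397, -0.231, 0.039]
tool_rot: [3.14, 0.001, 1.778]
force: [-2.2, -0.3, 6.8]
grip_width: 0.0344
grasp_force: 59.5
```

```bash
python3 go.py
```

```text
t 12.425 pos [ 0.6397 -0.231   0.039 ] rpy [1.799e+02 1.000e-01 1.018e+02] w 0.0344 F [-2.2 -0.3  6.8] g 59.499812722206116 q [ 0.63  0.85 -0.58  1.57  0.56  0.89  0.05]
rotfix deg [ 0.1  0.1 -0.2]
```

Request:
{"api": "move_arm", "payload": {
  "commands": [
    {"hand": 1, "travel": [0, 0, -2], "angular": [0, 0, 0]},
    {"hand": 1, "travel": [0, 0, -4], "angular": [0, 0, 0]},
    {"hand": 1, "travel": [-0.6, -4, -4], "angular": [0, 0, 0]},
    {"hand": 1, "travel": [-0.7, -5, -2], "angular": [0, 0, 0]},
    {"hand": 1, "travel": [-0.7, -5, 0], "angular": [0, 0, 0]},
    {"hand": 1, "travel": [-0.6, -4.5, 0], "angular": [0, 0, 0]},
    {"hand": 1, "travel": [-0.4, -3.0, 0], "angular": [0, 0, 0]},
    {"hand": 1, "travel": [0, 0, 0], "angular": [0, 0, 0]}
  ]
}}

```text
t: 13.42
tcp_pos: [0.4324, -0.3058, 0.1584]
tool_rot: [-3.14, 0.002, 1.775]
force: [-0.0, 0.2, -0.8]
grip_width: 0.034
grasp_force: 60.0
```

```bash
python3 go.py .4322,-.3052,.148 ; python3 chk.py loupe_center .04 .018 .12 .432 -.306
```

```text
t 13.425 pos [ 0.4324 -0.3058  0.1584] rpy [-1.799e+02  1.000e-01  1.017e+02] w 0.034 F [-0.   0.2 -0.8] g 59.98041093349457 q [ 1.03  0.53 -0.7   1.88  0.43  0.9   0.32]
.4322,-.3052,.148 -> [ 0.07 -0.01  1.04]
rotfix deg [-0.1  0.1 -0.3]
loupe_center top 0.57 [ 0.4312 -0.2947] area 0.56 z95 0.1628
loupe_center side 0.68 [ 0.4359 -0.3008] area 0.91 z95 0.1598
```

Request:
{"api": "move_arm", "payload": {
  "commands": [
    {"hand": 1, "travel": [0.1, 0, 1.0], "angular": [0, 0, 0]},
    {"hand": 1, "travel": [0, 0, 0.7], "angular": [0, 0, 0]},
    {"hand": 1, "travel": [0, 0, 0], "angular": [0, 0, 0]},
    {"hand": 1, "travel": [0, 0, 0], "angular": [0, 0, 0]}
  ]
}}

```text
t: 14.12
tcp_pos: [0.4347, -0.3032, 0.1401]
tool_rot: [-3.142, -0.0, 1.778]
force: [0.2, 0.1, -1.4]
grip_width: 0.0342
grasp_force: 60.0
```

```bash
python3 go.py .4322,-.3052,.137 ; python3 - <<'E'
from h import *
out=[]
for n in('top','side'):
    im=get_image(n)[0]; u,v=map(int,px(n,(.432,-.306,.11))); out.append(cv2.resize(im[v-45:v+45,u-60:u+60],(400,300),interpolation=2))
cv2.imwrite('pics/g3.png',np.hstack(out))
E
```

```text
t 14.125 pos [ 0.4347 -0.3032  0.1401] rpy [-180.    -0.   101.9] w 0.0342 F [ 0.2  0.1 -1.4] g 59.98673737049103 q [ 1.02  0.55 -0.69  1.9   0.46  0.86  0.3 ]
.4322,-.3052,.137 -> [-0.15 -0.29  0.31]
rotfix deg [-0.  -0.  -0.1]
```

View pics/g3.png

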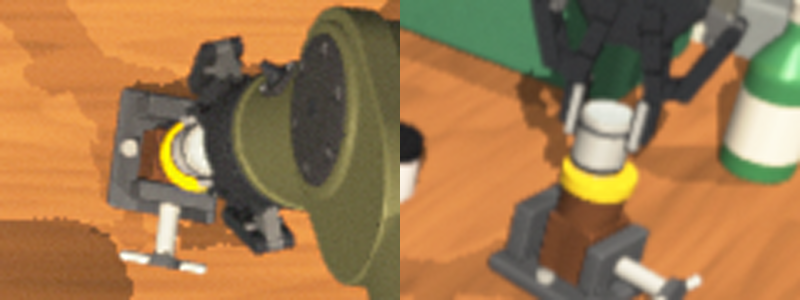

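Loupe is held over the disk: side view (604,135), with the disk at (599,180). I need a shift of about 3 mm, then contact.

Request:
{"api": "move_arm", "payload": {
  "commands": [
    {"hand": 1, "travel": [-0.15, -0.25, 0.1], "angular": [0, 0, 0]},
    {"hand": 1, "travel": [0, 0, 0.1], "angular": [0, 0, 0]},
    {"hand": 1, "travel": [0, 0, 0], "angular": [0, 0, 0]},
    {"hand": 1, "travel": [0, 0, 0], "angular": [0, 0, 0]}
  ]
}}

```text
t: 14.72
tcp_pos: [0.4324, -0.3053, 0.1383]
tool_rot: [3.142, -0.0, 1.778]
force: [-1.1, -0.3, -1.7]
grip_width: 0.034
grasp_force: 60.0
```

Request:
{"api": "move_arm", "payload": {
  "commands": [
    {"hand": 1, "travel": [0, 0, 0.1], "angular": [0, 0, 0]},
    {"hand": 1, "travel": [0, 0, 0], "angular": [0, 0, 0]}
  ]
}}

```text
t: 14.98
tcp_pos: [0.4324, -0.3052, 0.1372]
tool_rot: [-3.142, -0.0, 1.778]
force: [-0.1, -0.1, -1.7]
grip_width: 0.0339
grasp_force: 60.0
```

```bash
python3 go.py .4322,-.3052,.137; python3 chk.py loupe_center .04 .018 .098 .432 -.306;python3 chk.py disk_center .012 .025 .085 .432 -.306
```

```text
t 14.975 pos [ 0.4324 -0.3052  0.1372] rpy [-180.    -0.   101.9] w 0.0339 F [-0.1 -0.1 -1.7] g 59.987753033638 q [ 1.02  0.55 -0.69  1.9   0.46  0.85  0.3 ]
.4322,-.3052,.137 -> [ 0.01 -0.02  0.02]
rotfix deg [-0.  -0.  -0.1]
loupe_center side 0.83 [ 0.4329 -0.3047] area 0.86 z95 0.1389
disk_center top 0.48 [ 0.4276 -0.2884] area 0.11 z95 0.1001
disk_center side 0.43 [ 0.4291 -0.2936] area 0.53 z95 0.0981
```

Request:
{"api": "move_arm", "payload": {
  "commands": [
    {"hand": 1, "travel": [0, 0, 0.1], "angular": [0, 0, 0]},
    {"hand": 1, "travel": [0, 0, 0], "angular": [0, 0, 0]}
  ]
}}

```text
t: 15.62
tcp_pos: [0.4324, -0.3053, 0.1362]
tool_rot: [-3.142, -0.0, 1.778]
force: [-0.0, 0.2, -0.4]
grip_width: 0.0341
grasp_force: 60.0
```

Request:
{"api": "move_arm", "payload": {
  "commands": [
    {"hand": 1, "travel": [0, 0, 0.1], "angular": [0, 0, 0]},
    {"hand": 1, "travel": [0, 0, 0], "angular": [0, 0, 0]}
  ]
}}

```text
t: 15.88
tcp_pos: [0.4325, -0.3053, 0.136]
tool_rot: [-3.142, 0.001, 1.778]
force: [-2.3, 1.9, 6.1]
grip_width: 0.034
grasp_force: 60.8
```

Request:
{"api": "move_arm", "payload": {
  "commands": [
    {"hand": 0.4, "travel": [0, 0, 0], "angular": [0, 0, 0]},
    {"hand": 0, "travel": [0, 0, 0], "angular": [0, 0, 0]},
    {"hand": 0, "travel": [0, 0, 0], "angular": [0, 0, 0]},
    {"hand": 0, "travel": [0, 0, -2], "angular": [0, 0, 0]},
    {"hand": 0, "travel": [0, 0, -4], "angular": [0, 0, 0]},
    {"hand": 0, "travel": [0, 0, -4], "angular": [0, 0, 0]},
    {"hand": 0, "travel": [0, 0, 0], "angular": [0, 0, 0]}
  ]
}}

```text
t: 16.75
tcp_pos: [0.434, -0.3057, 0.238]
tool_rot: [3.138, 0.004, 1.778]
force: [0.4, 0.6, -0.6]
grip_width: 0.0853
grasp_force: 0.0
```

```bash
python3 go.py .615,.3155,.15; python3 chk.py loupe_center .04 .018 .097 .432 -.306;python3 chk.py wide_dome_center .03 .028 0 .615 .3155
```

```text
t 16.75 pos [ 0.434  -0.3057  0.238 ] rpy [179.8   0.2 101.9] w 0.0853 F [ 0.4  0.6 -0.6] g 0.0 q [ 1.08  0.44 -0.76  1.77  0.34  1.07  0.41]
.615,.3155,.15 -> [57.11 30.44  8.7 ]
rotfix deg [ 0.2  0.2 -0.1]
loupe_center top 0.78 [ 0.4322 -0.3044] area 0.98 z95 0.14
loupe_center side 0.74 [ 0.4323 -0.3052] area 0.96 z95 0.1376
wide_dome_center top 0.82 [0.6169 0.315 ] area 0.85 z95 0.0353
wide_dome_center side 0.94 [0.6139 0.3162] area 0.96 z95 0.0335
```

Request:
{"api": "move_arm", "payload": {
  "commands": [
    {"hand": 0, "travel": [4.8, 2.5, 0], "angular": [0, 0, 0]},
    {"hand": 0, "travel": [4.8, 2.5, 0], "angular": [0, 0, 0]},
    {"hand": 0, "travel": [4.8, 2.5, 0], "angular": [0, 0, 0]},
    {"hand": 0, "travel": [4.8, 2.5, 0], "angular": [0, 0, 0]},
    {"hand": 0, "travel": [4.8, 2.5, 0], "angular": [0, 0, 0]},
    {"hand": 0, "travel": [4.8, 2.5, 0], "angular": [0, 0, 0]},
    {"hand": 0, "travel": [4.8, 2.5, 0], "angular": [0, 0, 0]},
    {"hand": 0, "travel": [4.8, 2.5, 0], "angular": [0, 0, 0]}
  ]
}}

```text
t: 18.15
tcp_pos: [0.5495, 0.1132, 0.2349]
tool_rot: [-3.141, 0.0, 1.778]
force: [-0.1, -0.7, -0.7]
grip_width: 0.0856
grasp_force: 0.0
```

Request:
{"api": "move_arm", "payload": {
  "commands": [
    {"hand": 0, "travel": [4.8, 2.5, 2], "angular": [0, 0, 0]},
    {"hand": 0, "travel": [4.8, 2.5, 2], "angular": [0, 0, 0]},
    {"hand": 0, "travel": [4.8, 2.5, 2], "angular": [0, 0, 0]},
    {"hand": 0, "travel": [4.3, 2.5, 3], "angular": [0, 0, 0]},
    {"hand": 0, "travel": [0, 0, 4], "angular": [0, 0, 0]},
    {"hand": 0, "travel": [0, 0, 0], "angular": [0, 0, 0]},
    {"hand": 0, "travel": [0, 0, 0], "angular": [0, 0, 0]}
  ]
}}

```text
t: 19.02
tcp_pos: [0.6092, 0.3148, 0.1064]
tool_rot: [3.141, -0.0, 1.777]
force: [0.6, 1.0, 0.2]
grip_width: 0.0854
grasp_force: 0.0
```

```bash
python3 go.py .6155,.3157,.028
```

```text
t 19.025 pos [0.6092 0.3148 0.1064] rpy [180.   -0.  101.8] w 0.0854 F [0.6 1.  0.2] g 0.0 q [-0.16  0.79 -0.66  1.5   0.53  1.04 -0.75]
.6155,.3157,.028 -> [-0.04  0.63  7.84]
rotfix deg [ 0.  -0.  -0.2]
```

Request:
{"api": "move_arm", "payload": {
  "commands": [
    {"hand": 0, "travel": [0, 0.6, 2], "angular": [0, 0, 0]},
    {"hand": 0, "travel": [0, 0, 3.5], "angular": [0, 0, 0]},
    {"hand": 0, "travel": [0, 0, 2.3], "angular": [0, 0, 0]},
    {"hand": 0, "travel": [0, 0, 0], "angular": [0, 0, 0]}
  ]
}}

```text
t: 19.52
tcp_pos: [0.6143, 0.3151, 0.0259]
tool_rot: [-3.139, 0.001, 1.777]
force: [-0.4, -0.1, 0.5]
grip_width: 0.0852
grasp_force: 0.0
```

```bash
python3 go.py .6155,.3157,.028
```

```text
t 19.525 pos [0.6143 0.3151 0.0259] rpy [-1.799e+02  1.000e-01  1.018e+02] w 0.0852 F [-0.4 -0.1  0.5] g 0.0 q [-0.18  0.89 -0.61  1.54  0.6   0.91 -0.79]
.6155,.3157,.028 -> [ 0.04  0.13 -0.21]
rotfix deg [-0.1  0.1 -0.2]
```

Request:
{"api": "move_arm", "payload": {
  "commands": [
    {"hand": 1, "travel": [0, 0.1, -0.1], "angular": [0, 0, 0]},
    {"hand": 1, "travel": [0, 0, 0], "angular": [0, 0, 0]},
    {"hand": 1, "travel": [0, 0, 0], "angular": [0, 0, 0]},
    {"hand": 1, "travel": [0, 0, 0], "angular": [0, 0, 0]}
  ]
}}

```text
t: 20.02
tcp_pos: [0.6169, 0.3173, 0.0307]
tool_rot: [3.138, -0.001, 1.777]
force: [0.5, -0.3, 5.6]
grip_width: 0.0533
grasp_force: 62.7
```

```bash
python3 go.py .6155,.3157,.15 .473,.0158,.15;python3 chk.py wide_dome_center .03 .028 0 .615 .3155
```

```text
t 20.025 pos [0.6169 0.3173 0.0307] rpy [ 1.798e+02 -1.000e-01  1.018e+02] w 0.0533 F [ 0.5 -0.3  5.6] g 62.67821803805418 q [-0.18  0.88 -0.62  1.53  0.6   0.92 -0.79]
.6155,.3157,.15 -> [ -0.12  -0.12 -11.93]
.473,.0158,.15 -> [-26.43 -20.1   -0.1 ]
rotfix deg [ 0.2 -0.1 -0.2]
wide_dome_center side 0.84 [0.6149 0.3254] area 0.53 z95 0.0336
```

```bash
python3 - <<'E'
from h import *
from scipy.optimize import minimize
a=np.linspace(0,2*np.pi,120)
def pr(n,X):
    c=calibration(n); p=X@c['R'].T+c['t']; return (c['fx']*p[:,0]/p[:,2]+c['cx']).astype(np.float32),(c['fy']*p[:,1]/p[:,2]+c['cy']).astype(np.float32)
for n in('top','side'):
    g=cv2.GaussianBlur(cv2.cvtColor(cv2.imread(f'pics/{n}0.png'),6),(0,0),1).astype(np.float32)
    def f(q):
        x,y,t=q[0]/100,q[1]/100,q[2]/10; s=0
        for o in(-.085,0,.085):
            L=np.stack([.032*np.cos(a),o+.032*np.sin(a)],1)
            X=np.stack([x+L[:,0]*np.cos(t)-L[:,1]*np.sin(t),y+L[:,0]*np.sin(t)+L[:,1]*np.cos(t),0*a+.006],1)
            u,v=pr(n,X); s+=cv2.remap(g,u,v,1).mean()
        return s
    best=min((minimize(f,[47.3+i,1.58+j,2.1],method='Nelder-Mead') for i in(-.4,0,.4) for j in(-.4,0,.4)),key=lambda r:r.fun)
    print(n,best.x[0]/100,best.x[1]/100,np.degrees(best.x[2]/10),best.fun)
E
```

```text
top 0.47249246815420576 0.016991945122987365 11.852652027087785 399.4969177246094
side 0.47289149444416995 0.01552634037746277 11.88063133326838 346.5027770996094
```

Request:
{"api": "move_arm", "payload": {
  "commands": [
    {"hand": 1, "travel": [0, 0, -2], "angular": [0, 0, 0]},
    {"hand": 1, "travel": [0, 0, -4], "angular": [0, 0, 0]},
    {"hand": 1, "travel": [0, 0, -5], "angular": [0, 0, 0]},
    {"hand": 1, "travel": [-3, -2.3, -1], "angular": [0, 0, 0]},
    {"hand": 1, "travel": [-4, -3, 0], "angular": [0, 0, 0]},
    {"hand": 1, "travel": [-4, -3, 0], "angular": [0, 0, 0]},
    {"hand": 1, "travel": [-4, -3, 0], "angular": [0, 0, 0]},
    {"hand": 1, "travel": [-4, -3, 0], "angular": [0, 0, 0]}
  ]
}}

```text
t: 21.22
tcp_pos: [0.5138, 0.0998, 0.1495]
tool_rot: [3.141, 0.001, 1.778]
force: [0.4, -0.8, -4.3]
grip_width: 0.0533
grasp_force: 64.7
```

Request:
{"api": "move_arm", "payload": {
  "commands": [
    {"hand": 1, "travel": [-4, -3, 0], "angular": [0, 0, 0]},
    {"hand": 1, "travel": [-3.5, -2.9, 0], "angular": [0, 0, 0]},
    {"hand": 1, "travel": [0, 0, 3], "angular": [0, 0, 0]},
    {"hand": 1, "travel": [0, 0, 3], "angular": [0, 0, 0]},
    {"hand": 1, "travel": [0, 0, 0], "angular": [0, 0, 0]},
    {"hand": 1, "travel": [0, 0, 0], "angular": [0, 0, 0]}
  ]
}}

```text
t: 21.98
tcp_pos: [0.4729, 0.0163, 0.0896]
tool_rot: [3.14, 0.0, 1.779]
force: [1.3, -0.2, -4.2]
grip_width: 0.0535
grasp_force: 65.2
```

```bash
python3 go.py .473,.0158,.05
```

```text
t 21.975 pos [0.4729 0.0163 0.0896] rpy [179.9   0.  101.9] w 0.0535 F [ 1.3 -0.2 -4.2] g 65.22820525453426 q [ 0.38  0.56 -0.69  2.09  0.57  0.68 -0.48]
.473,.0158,.05 -> [-0.05 -0.01  3.96]
rotfix deg [ 0.1  0.  -0.1]
```

Request:
{"api": "move_arm", "payload": {
  "commands": [
    {"hand": 1, "travel": [0.05, 0, 2.5], "angular": [0, 0, 0]},
    {"hand": 1, "travel": [0, 0, 2.3], "angular": [0, 0, 0]},
    {"hand": 1, "travel": [0, 0, 0], "angular": [0, 0, 0]},
    {"hand": 1, "travel": [0, 0, 0], "angular": [0, 0, 0]}
  ]
}}

```text
t: 22.48
tcp_pos: [0.4731, 0.0166, 0.0416]
tool_rot: [3.14, 0.0, 1.778]
force: [0.9, 0.4, -3.8]
grip_width: 0.0534
grasp_force: 65.3
```

```bash
python3 go.py .4727,.0163,.037; python3 chk.py wide_dome_center .03 .028 .01 .473 .016
```

```text
t 22.475 pos [0.4731 0.0166 0.0416] rpy [179.9   0.  101.9] w 0.0534 F [ 0.9  0.4 -3.8] g 65.2894197916612 q [ 0.31  0.63 -0.6   2.14  0.67  0.57 -0.57]
.4727,.0163,.037 -> [-0.02 -0.04  0.46]
rotfix deg [ 0.1  0.  -0.1]
wide_dome_center side 0.77 [0.4741 0.0181] area 0.84 z95 0.0444
```

Request:
{"api": "move_arm", "payload": {
  "commands": [
    {"hand": 1, "travel": [0, -0.05, 0.3], "angular": [0, 0, 0]},
    {"hand": 1, "travel": [0, 0, 0.1], "angular": [0, 0, 0]},
    {"hand": 1, "travel": [0, 0, 0], "angular": [0, 0, 0]},
    {"hand": 1, "travel": [0, 0, 0], "angular": [0, 0, 0]}
  ]
}}

```text
t: 23.18
tcp_pos: [0.4717, 0.0159, 0.0367]
tool_rot: [3.141, 0.001, 1.778]
force: [-2.6, -1.4, 5.6]
grip_width: 0.0533
grasp_force: 66.4
```

Request:
{"api": "move_arm", "payload": {
  "commands": [
    {"hand": 1, "travel": [0, 0, 0.1], "angular": [0, 0, 0]},
    {"hand": 1, "travel": [0, 0, 0], "angular": [0, 0, 0]}
  ]
}}

```text
t: 23.42
tcp_pos: [0.4717, 0.0159, 0.0366]
tool_rot: [3.141, 0.002, 1.778]
force: [-6.0, -1.9, 19.9]
grip_width: 0.0532
grasp_force: 68.0
```

Request:
{"api": "move_arm", "payload": {
  "commands": [
    {"hand": 1, "travel": [0, 0, -0.15], "angular": [0, 0, 0]},
    {"hand": 0.3, "travel": [0, 0, 0], "angular": [0, 0, 0]},
    {"hand": 0, "travel": [0, 0, 0], "angular": [0, 0, 0]},
    {"hand": 0, "travel": [0, 0, 0], "angular": [0, 0, 0]},
    {"hand": 0, "travel": [0, 0, -2], "angular": [0, 0, 0]},
    {"hand": 0, "travel": [0, 0, -4], "angular": [0, 0, 0]},
    {"hand": 0, "travel": [0, 0, -4], "angular": [0, 0, 0]},
    {"hand": 0, "travel": [0, 0, 0], "angular": [0, 0, 0]}
  ]
}}

```text
t: 24.42
tcp_pos: [0.4732, 0.0165, 0.1391]
tool_rot: [3.137, 0.001, 1.777]
force: [-0.1, -0.1, -0.6]
grip_width: 0.0854
grasp_force: 0.0
```

```bash
python3 go.py .663,.1135,.12; python3 chk.py wide_dome_center .03 .028 .006 .473 .016; python3 chk.py cup_center .042 .027 0 .663 .1135
```

```text
t 24.425 pos [0.4732 0.0165 0.1391] rpy [1.797e+02 1.000e-01 1.018e+02] w 0.0854 F [-0.1 -0.1 -0.6] g 0.0 q [ 0.44  0.49 -0.77  2.04  0.48  0.79 -0.4 ]
.663,.1135,.12 -> [ 5.61 20.55  2.  ]
rotfix deg [ 0.3  0.1 -0.2]
wide_dome_center side 0.83 [0.4698 0.0171] area 0.87 z95 0.0392
cup_center top 0.83 [0.6632 0.1138] area 0.99 z95 0.0436
cup_center side 0.97 [0.6635 0.1117] area 0.9 z95 0.0418
```

Request:
{"api": "move_arm", "payload": {
  "commands": [
    {"hand": 0, "travel": [1.4, 5.1, 0], "angular": [0, 0, 0]},
    {"hand": 0, "travel": [1.4, 5.1, 0], "angular": [0, 0, 0]},
    {"hand": 0, "travel": [1.4, 5.1, 0], "angular": [0, 0, 0]},
    {"hand": 0, "travel": [1.4, 5.2, 2], "angular": [0, 0, 0]},
    {"hand": 0, "travel": [0, 0, 2], "angular": [0, 0, 0]},
    {"hand": 0, "travel": [0, 0, 0], "angular": [0, 0, 0]},
    {"hand": 0, "travel": [0, 0, 0], "angular": [0, 0, 0]}
  ]
}}

```text
t: 25.7
tcp_pos: [0.6602, 0.1125, 0.0972]
tool_rot: [-3.141, 0.0, 1.778]
force: [0.0, -0.4, 0.9]
grip_width: 0.0856
grasp_force: 0.0
```

```bash
python3 go.py .6633,.113,.03; python3 chk.py wide_dome_center .03 .028 .006 .473 .016
```

```text
t 25.7 pos [0.6602 0.1125 0.0972] rpy [-180.     0.   101.8] w 0.0856 F [ 0.  -0.4  0.9] g 0.0 q [ 0.16  0.79 -0.68  1.55  0.56  1.   -0.47]
.6633,.113,.03 -> [-0.01  0.32  6.72]
rotfix deg [-0.   0.  -0.2]
wide_dome_center top 0.54 [0.4675 0.0195] area 0.7 z95 0.0426
wide_dome_center side 0.86 [0.47   0.0163] area 0.91 z95 0.0393
```

Request:
{"api": "move_arm", "payload": {
  "commands": [
    {"hand": 0, "travel": [0, 0.3, 2], "angular": [0, 0, 0]},
    {"hand": 0, "travel": [0, 0, 3], "angular": [0, 0, 0]},
    {"hand": 0, "travel": [0, 0, 1.6], "angular": [0, 0, 0]},
    {"hand": 0, "travel": [0, 0, 0], "angular": [0, 0, 0]},
    {"hand": 1, "travel": [0, 0, 0], "angular": [0, 0, 0]},
    {"hand": 1, "travel": [0, 0, 0], "angular": [0, 0, 0]},
    {"hand": 1, "travel": [0, 0, 0], "angular": [0, 0, 0]},
    {"hand": 1, "travel": [0, 0, 0], "angular": [0, 0, 0]}
  ]
}}

```text
t: 26.9
tcp_pos: [0.6646, 0.1141, 0.0324]
tool_rot: [3.139, -0.0, 1.778]
force: [-0.2, -0.2, 6.0]
grip_width: 0.0522
grasp_force: 63.5
```

```bash
python3 go.py .663,.113,.15 .4902,-.0669,.15; python3 - <<'E'
from h import *
out=[]
for n in('top','side'):
    im=get_image(n)[0]; u,v=map(int,px(n,(.4727,.0163,.006))); out.append(cv2.resize(im[v-45:v+45,u-60:u+60],(400,300),interpolation=2))
cv2.imwrite('pics/g4.png',np.hstack(out))
E
```

```text
t 26.9 pos [0.6646 0.1141 0.0324] rpy [179.9  -0.  101.9] w 0.0522 F [-0.2 -0.2  6. ] g 63.457579873502254 q [ 0.14  0.86 -0.63  1.59  0.62  0.89 -0.51]
.663,.113,.15 -> [ -0.07  -0.15 -11.76]
.4902,-.0669,.15 -> [-14.06 -20.61  -0.05]
rotfix deg [ 0.1 -0.  -0.1]
```

View pics/g4.png

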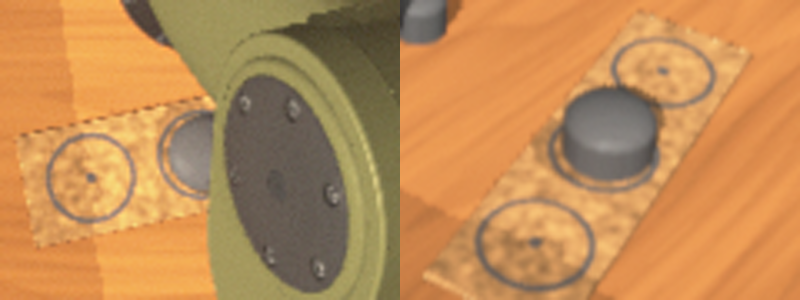

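Request:
{"api": "move_arm", "payload": {
  "commands": [
    {"hand": 1, "travel": [0, 0, -2], "angular": [0, 0, 0]},
    {"hand": 1, "travel": [0, 0, -4], "angular": [0, 0, 0]},
    {"hand": 1, "travel": [0, 0, -5], "angular": [0, 0, 0]},
    {"hand": 1, "travel": [-2.3, -3.4, 0], "angular": [0, 0, 0]},
    {"hand": 1, "travel": [-2.9, -4.3, 0], "angular": [0, 0, 0]},
    {"hand": 1, "travel": [-2.9, -4.3, 0], "angular": [0, 0, 0]},
    {"hand": 1, "travel": [-2.9, -4.3, 0], "angular": [0, 0, 0]},
    {"hand": 1, "travel": [-3, -4.3, 0], "angular": [0, 0, 0]}
  ]
}}

```text
t: 28.0
tcp_pos: [0.4898, -0.0668, 0.1419]
tool_rot: [3.141, 0.001, 1.778]
force: [0.6, -1.4, -1.5]
grip_width: 0.0523
grasp_force: 63.3
```

Request:
{"api": "move_arm", "payload": {
  "commands": [
    {"hand": 1, "travel": [0, 0, 3], "angular": [0, 0, 0]},
    {"hand": 1, "travel": [0, 0, 3], "angular": [0, 0, 0]},
    {"hand": 1, "travel": [0, 0, 0], "angular": [0, 0, 0]},
    {"hand": 1, "travel": [0, 0, 0], "angular": [0, 0, 0]}
  ]
}}

```text
t: 28.5
tcp_pos: [0.4916, -0.0653, 0.0821]
tool_rot: [3.14, 0.0, 1.778]
force: [0.6, -0.3, -1.2]
grip_width: 0.0522
grasp_force: 63.4
```

```bash
python3 go.py .4905,-.0662,.041
```

```text
t 28.5 pos [ 0.4916 -0.0653  0.0821] rpy [179.9   0.  101.9] w 0.0522 F [ 0.6 -0.3 -1.2] g 63.354741744697094 q [ 0.54  0.6  -0.69  2.04  0.59  0.7  -0.33]
.4905,-.0662,.041 -> [-0.07 -0.14  4.11]
rotfix deg [ 0.1  0.  -0.1]
```

Request:
{"api": "move_arm", "payload": {
  "commands": [
    {"hand": 1, "travel": [-0.1, -0.15, 2.2], "angular": [0, 0, 0]},
    {"hand": 1, "travel": [0, 0, 1.9], "angular": [0, 0, 0]},
    {"hand": 1, "travel": [0, 0, 0], "angular": [0, 0, 0]},
    {"hand": 1, "travel": [0, 0, 0], "angular": [0, 0, 0]}
  ]
}}

```text
t: 29.0
tcp_pos: [0.4905, -0.0667, 0.041]
tool_rot: [3.14, 0.001, 1.778]
force: [-0.1, 0.6, -0.7]
grip_width: 0.0521
grasp_force: 63.4
```

```bash
python3 go.py .4905,-.0665,.0385
```

```text
t 29.0 pos [ 0.4905 -0.0667  0.041 ] rpy [179.9   0.  101.9] w 0.0521 F [-0.1  0.6 -0.7] g 63.41525170952082 q [ 0.5   0.66 -0.62  2.08  0.68  0.61 -0.4 ]
.4905,-.0665,.0385 -> [0.02 0.   0.25]
rotfix deg [ 0.1  0.  -0.1]
```

Request:
{"api": "move_arm", "payload": {
  "commands": [
    {"hand": 1, "travel": [0.05, 0, 0.2], "angular": [0, 0, 0]},
    {"hand": 1, "travel": [0, 0, 0], "angular": [0, 0, 0]}
  ]
}}

```text
t: 29.25
tcp_pos: [0.4899, -0.0664, 0.0383]
tool_rot: [3.141, 0.0, 1.778]
force: [0.1, 1.0, 1.8]
grip_width: 0.0523
grasp_force: 63.7
```

Request:
{"api": "move_arm", "payload": {
  "commands": [
    {"hand": 1, "travel": [0, 0, 0.1], "angular": [0, 0, 0]},
    {"hand": 1, "travel": [0, 0, 0], "angular": [0, 0, 0]}
  ]
}}

```text
t: 29.5
tcp_pos: [0.4899, -0.0665, 0.0382]
tool_rot: [3.14, 0.001, 1.778]
force: [-3.7, 0.9, 15.4]
grip_width: 0.0528
grasp_force: 65.2
```

Request:
{"api": "move_arm", "payload": {
  "commands": [
    {"hand": 1, "travel": [0, 0, -0.15], "angular": [0, 0, 0]},
    {"hand": 0.3, "travel": [0, 0, 0], "angular": [0, 0, 0]},
    {"hand": 0, "travel": [0, 0, 0], "angular": [0, 0, 0]},
    {"hand": 0, "travel": [0, 0, 0], "angular": [0, 0, 0]},
    {"hand": 0, "travel": [0, 0, -2], "angular": [0, 0, 0]},
    {"hand": 0, "travel": [0, 0, -4], "angular": [0, 0, 0]},
    {"hand": 0, "travel": [0, 0, -4], "angular": [0, 0, 0]},
    {"hand": 0, "travel": [0, 0, 0], "angular": [0, 0, 0]}
  ]
}}

```text
t: 30.5
tcp_pos: [0.4911, -0.0663, 0.1406]
tool_rot: [3.137, 0.002, 1.777]
force: [-0.0, -0.1, -0.3]
grip_width: 0.0852
grasp_force: 0.0
```

```bash
python3 go.py .6366,.0086,.10; python3 chk.py small_dome_center .028 .018 0 .6366 .0086;python3 chk.py cup_center .042 .027 .006 .49 -.067
```

```text
t 30.5 pos [ 0.4911 -0.0663  0.1406] rpy [1.797e+02 1.000e-01 1.018e+02] w 0.0852 F [-0.  -0.1 -0.3] g 0.0 q [ 0.61  0.52 -0.78  1.99  0.5   0.83 -0.24]
.6366,.0086,.10 -> [ 4.36 15.76  4.13]
rotfix deg [ 0.3  0.1 -0.2]
small_dome_center top 0.6 [0.6399 0.0074] area 0.93 z95 0.0337
small_dome_center side 0.77 [0.638  0.0085] area 0.89 z95 0.0313
cup_center side 0.85 [ 0.4896 -0.0667] area 0.88 z95 0.0475
```

Request:
{"api": "move_arm", "payload": {
  "commands": [
    {"hand": 0, "travel": [1.4, 5.2, 0], "angular": [0, 0, 0]},
    {"hand": 0, "travel": [1.4, 5.2, 1], "angular": [0, 0, 0]},
    {"hand": 0, "travel": [1.5, 5.5, 2], "angular": [0, 0, 0]},
    {"hand": 0, "travel": [0, 0, 1], "angular": [0, 0, 0]},
    {"hand": 0, "travel": [0, 0, 0], "angular": [0, 0, 0]},
    {"hand": 0, "travel": [0, 0, 0], "angular": [0, 0, 0]}
  ]
}}

```text
t: 31.65
tcp_pos: [0.6356, 0.0074, 0.0986]
tool_rot: [-3.141, 0.001, 1.777]
force: [1.2, 0.5, -0.0]
grip_width: 0.0856
grasp_force: 0.0
```

```bash
python3 go.py .638,.0082,.028;  python3 - <<'E'
from h import *
out=[]
for n in('top','side'):
    im=get_image(n)[0]; u,v=map(int,px(n,(.473,-.02,.006))); out.append(cv2.resize(im[v-45:v+45,u-60:u+60],(400,300),interpolation=2))
cv2.imwrite('pics/g5.png',np.hstack(out))
E
```

```text
t 31.65 pos [0.6356 0.0074 0.0986] rpy [-180.     0.   101.8] w 0.0856 F [ 1.2  0.5 -0. ] g 0.0 q [ 0.35  0.75 -0.7   1.65  0.57  0.95 -0.35]
.638,.0082,.028 -> [0.04 0.26 7.06]
rotfix deg [-0.   0.  -0.2]
```

View pics/g5.png

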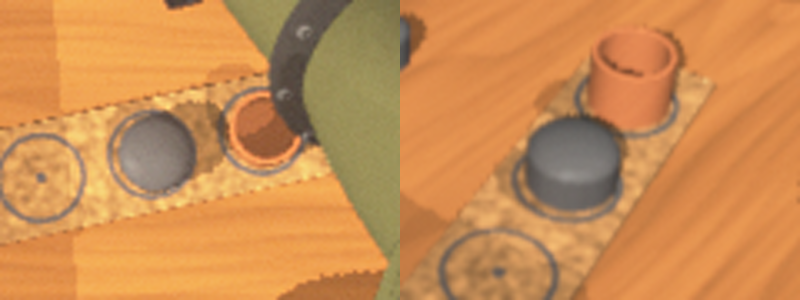

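Request:
{"api": "move_arm", "payload": {
  "commands": [
    {"hand": 0, "travel": [0, 0.25, 2], "angular": [0, 0, 0]},
    {"hand": 0, "travel": [0, 0, 3], "angular": [0, 0, 0]},
    {"hand": 0, "travel": [0, 0, 1.9], "angular": [0, 0, 0]},
    {"hand": 0, "travel": [0, 0, 0], "angular": [0, 0, 0]},
    {"hand": 1, "travel": [0, 0, 0], "angular": [0, 0, 0]},
    {"hand": 1, "travel": [0, 0, 0], "angular": [0, 0, 0]},
    {"hand": 1, "travel": [0, 0, 0], "angular": [0, 0, 0]},
    {"hand": 1, "travel": [0, 0, 0], "angular": [0, 0, 0]}
  ]
}}

```text
t: 32.75
tcp_pos: [0.6393, 0.0089, 0.0305]
tool_rot: [3.14, 0.001, 1.778]
force: [-1.1, 0.2, 5.5]
grip_width: 0.0331
grasp_force: 59.2
```

```bash
python3 go.py .638,.0082,.15 .4558,.1008,.15
```

```text
t 32.75 pos [0.6393 0.0089 0.0305] rpy [179.9   0.  101.9] w 0.0331 F [-1.1  0.2  5.5] g 59.16546240230673 q [ 0.32  0.83 -0.64  1.69  0.64  0.84 -0.41]
.638,.0082,.15 -> [ -0.04  -0.12 -11.95]
.4558,.1008,.15 -> [ 12.8  -15.93  -0.03]
rotfix deg [ 0.1  0.  -0.1]
```

Request:
{"api": "move_arm", "payload": {
  "commands": [
    {"hand": 1, "travel": [0, 0, -2], "angular": [0, 0, 0]},
    {"hand": 1, "travel": [0, 0, -4], "angular": [0, 0, 0]},
    {"hand": 1, "travel": [0, 0, -5], "angular": [0, 0, 0]},
    {"hand": 1, "travel": [2.5, -3.2, 0], "angular": [0, 0, 0]},
    {"hand": 1, "travel": [3.4, -4.3, 0], "angular": [0, 0, 0]},
    {"hand": 1, "travel": [3.4, -4.3, 0], "angular": [0, 0, 0]},
    {"hand": 1, "travel": [3.4, -4.3, 0], "angular": [0, 0, 0]},
    {"hand": 1, "travel": [0, 0, 0], "angular": [0, 0, 0]}
  ]
}}

```text
t: 33.75
tcp_pos: [0.4515, 0.1017, 0.1407]
tool_rot: [-3.141, 0.001, 1.784]
force: [0.8, -0.4, -2.0]
grip_width: 0.0334
grasp_force: 60.4
```

Request:
{"api": "move_arm", "payload": {
  "commands": [
    {"hand": 1, "travel": [0, 0, 3], "angular": [0, 0, 0]},
    {"hand": 1, "travel": [0, 0, 3], "angular": [0, 0, 0]},
    {"hand": 1, "travel": [0, 0, 0], "angular": [0, 0, 0]},
    {"hand": 1, "travel": [0, 0, 0], "angular": [0, 0, 0]}
  ]
}}

```text
t: 34.25
tcp_pos: [0.456, 0.1003, 0.0804]
tool_rot: [3.14, -0.0, 1.778]
force: [-0.5, -0.7, -2.2]
grip_width: 0.0336
grasp_force: 60.4
```

```bash
python3 go.py .4558,.1008,.040
```

```text
t 34.25 pos [0.456  0.1003 0.0804] rpy [179.9  -0.  101.9] w 0.0336 F [-0.5 -0.7 -2.2] g 60.388658087176736 q [ 0.19  0.57 -0.68  2.12  0.6   0.65 -0.7 ]
.4558,.1008,.040 -> [ 0.05 -0.01  4.04]
rotfix deg [ 0.1 -0.  -0.1]
```

Request:
{"api": "move_arm", "payload": {
  "commands": [
    {"hand": 1, "travel": [0.05, 0, 2.1], "angular": [0, 0, 0]},
    {"hand": 1, "travel": [0, 0, 2.0], "angular": [0, 0, 0]},
    {"hand": 1, "travel": [0, 0, 0], "angular": [0, 0, 0]},
    {"hand": 1, "travel": [0, 0, 0], "angular": [0, 0, 0]}
  ]
}}

```text
t: 34.75
tcp_pos: [0.4558, 0.1008, 0.0395]
tool_rot: [3.14, -0.0, 1.778]
force: [0.3, 0.1, -1.8]
grip_width: 0.0338
grasp_force: 60.4
```

```bash
python3 go.py .4562,.1008,.037; python3 chk.py small_dome_center .028 .018 .009 .455 .1
```

```text
t 34.75 pos [0.4558 0.1008 0.0395] rpy [179.9  -0.  101.9] w 0.0338 F [ 0.3  0.1 -1.8] g 60.424296745914035 q [ 0.13  0.63 -0.6   2.15  0.69  0.55 -0.78]
.4562,.1008,.037 -> [-0.01  0.04  0.25]
rotfix deg [ 0.1 -0.  -0.1]
small_dome_center side 0.71 [0.4581 0.1018] area 0.75 z95 0.0407
```

Request:
{"api": "move_arm", "payload": {
  "commands": [
    {"hand": 1, "travel": [0, 0.05, 0.2], "angular": [0, 0, 0]},
    {"hand": 1, "travel": [0, 0, 0], "angular": [0, 0, 0]}
  ]
}}

```text
t: 35.2
tcp_pos: [0.4558, 0.1006, 0.0365]
tool_rot: [3.141, 0.0, 1.778]
force: [-0.9, -1.0, 0.8]
grip_width: 0.0336
grasp_force: 61.0
```

Request:
{"api": "move_arm", "payload": {
  "commands": [
    {"hand": 1, "travel": [0, 0, 0.1], "angular": [0, 0, 0]},
    {"hand": 1, "travel": [0, 0, 0], "angular": [0, 0, 0]}
  ]
}}

```text
t: 35.45
tcp_pos: [0.4558, 0.1006, 0.0364]
tool_rot: [3.14, 0.001, 1.778]
force: [-2.1, -1.2, 15.2]
grip_width: 0.0334
grasp_force: 62.5
```

Request:
{"api": "move_arm", "payload": {
  "commands": [
    {"hand": 1, "travel": [0, 0, -0.15], "angular": [0, 0, 0]},
    {"hand": 0.3, "travel": [0, 0, 0], "angular": [0, 0, 0]},
    {"hand": 0, "travel": [0, 0, 0], "angular": [0, 0, 0]},
    {"hand": 0, "travel": [0, 0, 0], "angular": [0, 0, 0]},
    {"hand": 0, "travel": [0, 0, -2], "angular": [0, 0, 0]},
    {"hand": 0, "travel": [0, 0, -5], "angular": [0, 0, 0]},
    {"hand": 0, "travel": [0, 0, -5], "angular": [0, 0, 0]},
    {"hand": 0, "travel": [0, 0, -3], "angular": [0, 0, 0]}
  ]
}}

```text
t: 36.45
tcp_pos: [0.4558, 0.1009, 0.1889]
tool_rot: [3.14, -0.0, 1.778]
force: [1.4, -0.4, -1.3]
grip_width: 0.0854
grasp_force: 0.0
```

Request:
{"api": "move_arm", "payload": {
  "commands": [
    {"hand": 0, "travel": [5, 0, 0], "angular": [0, 0, 0]},
    {"hand": 0, "travel": [5, 0, 0], "angular": [0, 0, 0]},
    {"hand": 0, "travel": [5, 0, 0], "angular": [0, 0, 0]},
    {"hand": 0, "travel": [5, 0, 0], "angular": [0, 0, 0]},
    {"hand": 0, "travel": [0, 0, 0], "angular": [0, 0, 0]}
  ]
}}

```text
t: 37.08
tcp_pos: [0.4124, 0.3009, 0.1871]
tool_rot: [3.141, -0.003, 1.785]
force: [-0.4, -1.0, 0.2]
grip_width: 0.0853
grasp_force: 0.0
```

```bash
python3 go.py; python3 chk.py small_dome_center .028 .018 .006 .455 .1; python3 chk.py wide_dome_center .03 .028 .006 .473 .016; python3 chk.py cup_center .042 .027 .006 .49 -.067; python3 chk.py loupe_center .04 .018 .097 .432 -.306; python3 chk.py spacer .014 .024 0 .622 .226; python3 chk.py jar_center .05 .0235 0 .602 -.316; python3 - <<'E'
from h import *
out=[]
for n in('top','side'):
    im=get_image(n)[0]; u,v=map(int,px(n,(.473,.016,.006))); out.append(cv2.resize(im[v-55:v+55,u-70:u+70],(400,314),interpolation=2))
    u,v=map(int,px(n,(.432,-.306,.1))); w=im[max(v-55,0):v+55,u-70:u+70]; out[-1]=np.vstack([out[-1],cv2.resize(w,(400,280),interpolation=2)])
cv2.imwrite('pics/g6.png',np.hstack(out))
E
```

```text
t 37.075 pos [0.4124 0.3009 0.1871] rpy [180.   -0.2 102.3] w 0.0853 F [-0.4 -1.   0.2] g 0.0 q [-0.13  0.49 -0.81  1.89  0.43  0.95 -0.92]
rotfix deg [ 0.  -0.2  0.3]
small_dome_center top 0.67 [0.4556 0.0989] area 0.96 z95 0.0395
small_dome_center side 0.81 [0.4555 0.0993] area 0.93 z95 0.0377
wide_dome_center top 0.9 [0.4719 0.0154] area 0.93 z95 0.0422
wide_dome_center side 0.63 [0.4703 0.0166] area 0.9 z95 0.0395
cup_center top 0.94 [ 0.49   -0.0663] area 0.94 z95 0.0491
cup_center side 0.62 [ 0.4899 -0.0675] area 0.96 z95 0.0476
loupe_center top 0.72 [ 0.4319 -0.3047] area 1.0 z95 0.1405
loupe_center side 0.93 [ 0.4326 -0.3058] area 0.91 z95 0.1375
spacer side 0.73 [0.626  0.2373] area 0.4 z95 0.0148
jar_center top 0.87 [ 0.6015 -0.3172] area 0.91 z95 0.0529
jar_center side 0.57 [ 0.5994 -0.3171] area 0.84 z95 0.0504
```

View pics/g6.png

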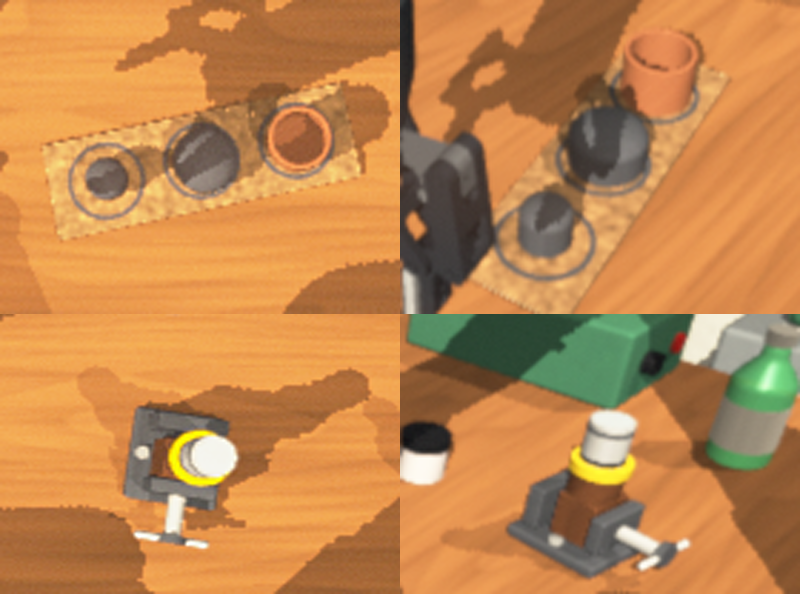

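All five parts are in place and every centre measures within about 2 mm. The spacer and jar haven't been touched, so I'm handing in.

```bash
python3 -c "
from rig import *
print(hand_in())"
```

```text
the job is handed in; nothing more can be done
None
```

The bench is set out as asked and handed in at about 38 s: disk and loupe on the block, the row of three on the runner, everything let go, and all placements within about 2 mm of centre by camera; the spacer and jar were left alone, though the arm half hid the spacer in the last check.

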